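# Present a culture flask at the inspection magnifier

### The job

Get the inspection viewer ready by turning and tilting its magnifier until the lens stands upright and faces the black-and-white panel squarely. Then take the large culture flask out of the rack by its cap and hold it upright between lens and panel, its broad side square to the lens, with the middle of its body on the lens axis and 8 cm in front of the lens centre. Finish still holding it there by the cap, touching no part of the viewer, and leave the other things where they are.

Things in the scene. Friction and masses are not known exactly. Their poses are not given: they have to be found in the camera images.
- viewer: Inspection viewer, fixed: grey base plate 230 x 120 mm, 12 mm high. Origin under the plate's centre; x from the magnifier to the panel, z up. Upright panel, half white, half black, in an aluminium frame 120 mm wide, 217 mm high, at x = +95 mm (foot from +80 mm, frame from +89 mm). The magnifier's post is at x = -90 mm, y = 0; the lens centre is on the post's axis, 140 mm up.
- magnifier_swivel (a joint): Turn of the magnifier's steel fork about its upright post, rad, -1.3 to 1.3: 0 = lens axis along the viewer's x, facing the panel squarely; positive = anticlockwise seen from above. Stiff, about 0.15 N m; stays where it is left.
- magnifier_tilt (a joint): Tilt of the lens ring in the fork about the level line through the lens centre, rad, -0.9 to 0.9: 0 = lens upright; positive = top of the lens leans to the panel side. Stiff, about 0.10 N m; stays where it is left.
- lens_center (a point): Centre of the magnifier lens (ring 84 mm across, 14 mm thick; fork 120 mm wide over its pivot discs, which stand at lens height). It turns with the lens: x = lens axis, to the panel side; y = the tilt axis; z = from the lens centre to the handle.
- lens_handle (a point): Middle of the black grip tab on top of the lens ring, 71 mm from the lens centre along the lens's z. The tab is 14 mm along the lens's y (pinch it that way, from above; it can pivot between the pads as the lens tilts), 20 mm along x, 26 mm along z, on a 9 mm stem rising 16 mm from the ring. Lens upright, its top is 224 mm up.
- flask_rack: White plastic rack block fixed to the worktop on the viewer's +y side, 122 mm (its x) x 72 mm (y) x 31 mm high, origin under its centre. Three pockets along x at -40, 0, +40 mm, each 28 x 54 mm and 25 mm deep (floor 6 mm above the worktop). Any of the flasks may stand in any pocket.
- flask: The large clear culture flask, the tallest of the three: flat body 24 mm (x, normal of the broad side) x 50 mm (y) x 60 mm high, sloping shoulders, a neck 18 mm across from about 70 mm up, a white ribbed screw cap 78 to 102 mm up. Origin at the centre of its underside, z up to the cap. 60 g. Stands upright in a pocket with 2 mm play, broad side to its neighbours.
- flask_cap: The large flask's screw cap, fixed to it: 23 mm across, 24 mm high. Origin at its centre, 90 mm above the flask's underside; axes as the flask.
- flask_middle (a point): Middle of the large flask's body, 30 mm above its underside; axes as the flask.
- small_flask_a: Smaller flask in the rack, 22 x 38 mm, 74 mm high with its cap; leave it standing.
- small_flask_b: Second smaller flask in the rack, the same size; leave it standing.
- pen: Bystander: marker pen, 132 mm long, lying beyond the rack.

How it is judged:
On the way, in this order (a step that is already met when the one before it is completed fails the run):
1. the lens is upright and square to the panel, the hand off it, the flask still in the rack (value of joint magnifier_swivel between -0.1 and 0.1 rad and value of joint magnifier_tilt between -0.1 and 0.1 rad and contact force between the fingers and viewer below 0.3 N and height (world z) of flask below 0.03 m), for 0.2 s.
2. the large flask is lifted clear out of the rack by its cap (height (world z) of flask above 0.05 m and contact force between the fingers and flask_cap above 2 N), for 0.2 s.
At the end, for the whole second after the job is handed in: Flask held still by its cap, clear of the viewer: body middle 80 mm (within 20) before the lens centre, within 15 mm of the lens axis sideways and in height, upright within 0.12 rad, broad side square to the lens within 0.17 rad; swivel and tilt within 0.10 rad of zero (value of joint magnifier_swivel between -0.1 and 0.1 rad and value of joint magnifier_tilt between -0.1 and 0.1 rad and x of flask_middle in the frame of lens_center between 0.06 and 0.1 m and y of flask_middle in the frame of lens_center between -0.015 and 0.015 m and z of flask_middle in the frame of lens_center between -0.015 and 0.015 m and angle between flask's own z axis and vertical below 0.12 rad and angle between the x axis of flask and the x axis of lens_center, either way round below 0.17 rad and height (world z) of flask above 0.08 m and contact force between the fingers and flask_cap above 2 N and contact force between flask and viewer below 0.2 N and contact force between the fingers and viewer below 0.5 N and linear speed of flask below 0.02 m/s); the arm keeps its last pose, push and grip.
It fails at once if the flask knocks against the viewer (contact force between flask and viewer above 3 N).
It fails at once if a bystander or a small flask is moved or tipped (distance of any of small_flask_a, small_flask_b, pen from where it was at the start of the episode above 0.02 m or angle between any of small_flask_a, small_flask_b's own z axis and vertical above 0.35 rad).
It also fails if it takes over 58 s, if anything falls off the work surface, if the arm or the gripper's body presses on something with over 40 N, if the wrist force passes 120 N, or if a joint passes its speed limit or range.

### The arm

A 7-joint arm with a two-finger parallel gripper is mounted at the origin on a cart in front of the work surface, level with it; the furniture and walls round the work are solid. World frame = base frame: x ahead of the robot, y to its left, z up, the work surface at z = 0. Lengths are in m, angles in rad, forces in N, time in s.
With the tool pointing down it reaches from about 0.425 to 0.925 m from the base axis. Payload 6.8 kg.
Tool frame: the origin (TCP) lies on the centre line of the jaws, within the pads' length; the fingertips stand 14 mm ahead of it and the grasp point (between the pads) lies 5 mm behind it (bot.finger_overhang is the distance from the TCP to the fingertips, in m); z points along the fingers, y is the line along which they close (so a half turn about z gives the same grasp; the last joint's range is limited). The gripper opens to 85 mm and grips with 20 to 120 N. Pads are 22 mm wide; open, the fingers measure 114 mm over their backs; the gripper's body (76 mm by 85 mm) begins 54 mm behind the grasp point. The pads swing forward as they close: fully open they stand 13 mm farther back than shut.
Start: joints at [1.215, 0.477, 0.022, 1.555, -0.011, 1.109, -0.083], TCP at [0.166, -0.654, 0.22] pointing down, gripper open.
Joint ranges: [-2.96, 2.96], [-0.34, 2.1], [-1.41, 1.46], [0.24, 2.44], [-1.37, 4.51], [0.17, 1.92], [-2.96, 2.96]. Speed limits (rad/s): [2.39, 2.39, 3.14, 3.14, 3.14, 3.14, 3.14].

### API

Orientations are given as a unit quaternion [w, x, y, z].
In Python, from station import bot gives the robot as it stands.
- The arm moves only by the shell command python3 -m inch 'ROWS' [OPENING] [FORCE]. ROWS is JSON, a list of rows, each a list of 4 numbers: the shift along the tool's x, y, z in m, then the turn about the tool's z in degrees. A call has 1 to 12 rows; each row shifts and turns the commanded pose from where the row before left it, along the tool's axes as they then stand; what a row does not reach is not made up. A row lasts 1/10 s, in which the tool goes at most 50 mm and 8.59 degrees, less where a joint would pass 70% of its speed; a pose out of reach is approached as far as the arm can. A call is refused whole if a number of a shift passes 0.05 or a number of a turn 8.59, either way. A call with a gripper value outside its range is refused whole. OPENING is the finger opening in m, from 0 to 0.0854, set as the call begins (- or left out, the last holds). The fingers move at their own pace and stop on an object; FORCE is the grip in N (left out, the last holds). Time passes only in rows, so rows that do not move let the fingers close. It gives the time, the measured TCP pose, the force, the opening and the grip force at its end, in the units of the state.
- bot.get_obs(): the state, without advancing time (a new reading comes with each control period).
- bot.read_camera(name): name is "scene" or "top"; returns a dict with "color" (384x512x3 uint8, red, green, blue), "mtx" (3x3 intrinsics, pixels), "dist_coeffs" ([k1, k2, p1, p2, k3] as OpenCV has them; the pictures are not rectified), "world_from_camera" (4x4, takes a point from camera to world coordinates). Camera axes: x right, y up, looking along -z (the intrinsics and any distortion apply to the point x, -y, -z); pixel columns grow to the right and rows downward; lengths in m; the calibration is good to about 2 mm. A picture is of the moment at which its call begins. There is no depth.
- bot.hand_in(): hands the job in; it is judged then, once.
The state is a dict: "t": time; "q": joint angles; "joint_vel": joint speeds; "joint_torque": joint torques, N m; "eef_pos": TCP position; "tool_rot": TCP orientation; "contact_force": force on the tool from outside, world axes, zero at the start; "torque": the same for the moment, N m; "gripper_width": opening from 0.0 (shut) to 1.0 (fully open); "grasp_force": force on a finger pad.
Only numpy, scipy, OpenCV 4.12 (cv2) and the standard library are available. Lean on these libraries where they do the work, as an engineer would, in place of code of your own. Each camera call takes 0.05 s, during which the arm holds its last target. There are 200 camera calls.

## Working session

There is one attempt and no reset: what is moved stays moved. The work goes in short steps, Python scripts to look and compute and a shell command to move; the robot and the scene stay as the last step left them, time stands still between calls to the robot, and variables do not carry over. Pictures are saved under pics/ and viewed, at most 10 in all, crops included, and the job is handed in when it is done.

```bash
ls; mkdir -p pics
python3 - <<'E'
from station import bot
import cv2,numpy as np
for n in("scene","top"):
    c=bot.read_camera(n); cv2.imwrite(f"pics/{n}0.png",cv2.resize(c["color"][:,:,::-1],(800,600)))
    np.savez(f"{n}0.npz",**c); print(n,c["mtx"],c["dist_coeffs"],c["world_from_camera"])
o=bot.get_obs();print(o)
E
```

```text
pics
scene [[469.5006126    0.         249.9966113 ]
 [  0.         469.5006126  185.08563886]
 [  0.           0.           1.        ]] [-0.09257941  0.          0.          0.          0.        ] [[ 0.98876904  0.11229448 -0.09861912  0.4132434 ]
 [-0.14937872  0.72197061 -0.67560672 -1.03365793]
 [-0.0046668   0.68275061  0.73063659  0.77085942]
 [ 0.          0.          0.          1.        ]]
top [[450.9971791    0.         258.92130245]
 [  0.         450.9971791  183.06912431]
 [  0.           0.           1.        ]] [-0.17984013  0.          0.          0.          0.        ] [[ 0.02153183  0.99658582 -0.07970626  0.42519689]
 [-0.99971916  0.02225158  0.00815279 -0.45447133]
 [ 0.00989854  0.07950833  0.99678505  0.98293547]
 [ 0.          0.          0.          1.        ]]
{'t': 0.1, 'q': array([ 1.2149104 ,  0.47770602,  0.02234826,  1.55634945, -0.01152322,
        1.10930929, -0.08308194]), 'joint_vel': array([-7.51772984e-06, -3.15307385e-03,  1.16883956e-04, -4.29979868e-03,
        1.11203179e-03, -1.09356472e-05,  5.70049633e-04]), 'joint_torque': array([ 4.83947384e-03, -5.97755241e+01,  1.61350116e+00, -2.81955600e+01,
        1.27372064e-02,  5.00898255e-03,  3.10372229e-05]), 'eef_pos': array([ 0.16540438, -0.65384847,  0.21923204]), 'tool_rot': array([-8.08001126e-04,  9.92333335e-01,  1.23587523e-01, -1.51533419e-04]), 'contact_force': array([-0.12837454,  0.62194985,  0.59458691]), 'torque': array([ 0.04011057, -0.00411564, -0.03641967]), 'grasp_force': 0.0, 'gripper_width': 0.9954558847374518}
```

View pics/scene0.png

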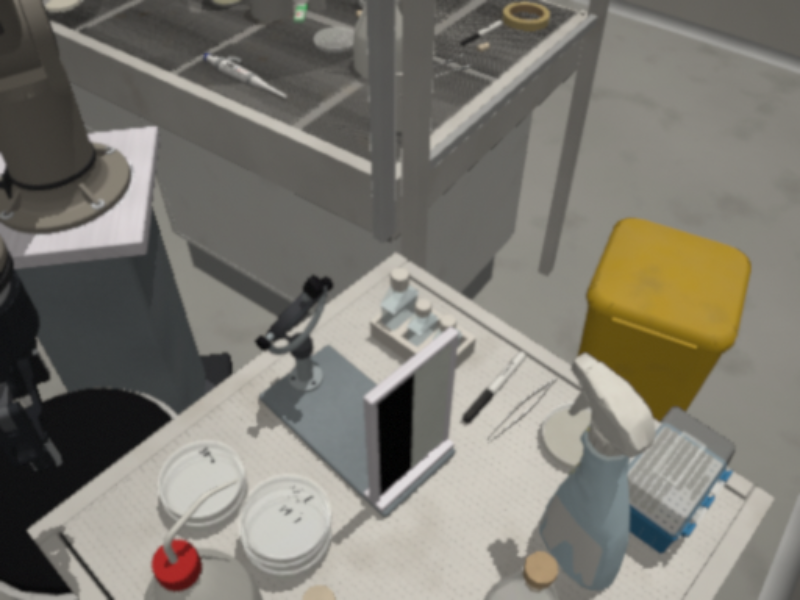

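View pics/top0.png

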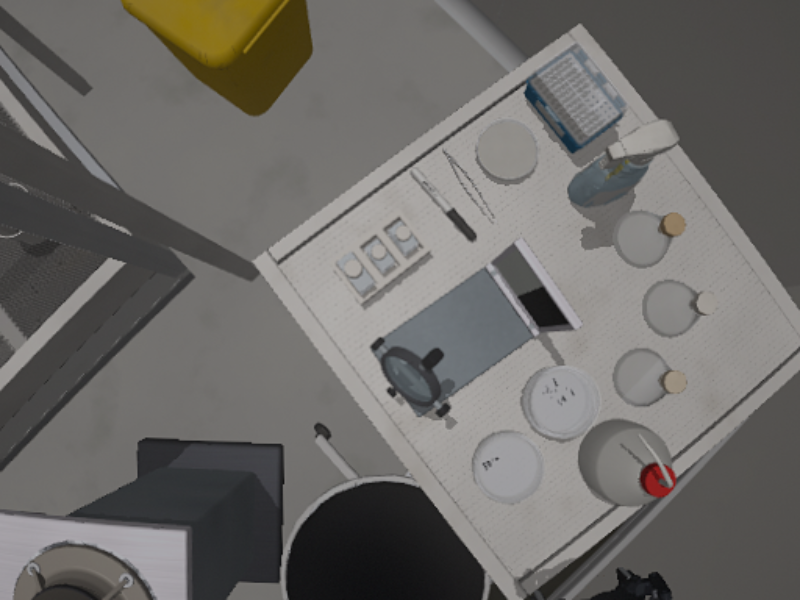

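The views show the viewer: base plate in the top view about (375..575, 240..415), magnifier ring at (410,375), grip tab (432,358), panel (540,285). The rack with three flasks is at (385,260), with the tallest cap at (352,270); in the scene view that cap is at (400,277). Zooming both for precise pixels.

```bash
cat > h.py <<'E'
import cv2,numpy as np
def load(n):return np.load(n+".npz")
def ray(c,p):
    u=cv2.undistortPoints(np.array([[p]],float),c["mtx"],c["dist_coeffs"])[0,0]
    T=c["world_from_camera"];d=T[:3,:3]@np.array([u[0],-u[1],-1]);return T[:3,3],d/np.linalg.norm(d)
def onz(c,p,z):
    o,d=ray(c,p);return o+d*(z-o[2])/d[2]
def tri(c1,p1,c2,p2):
    o1,d1=ray(c1,p1);o2,d2=ray(c2,p2)
    s=np.linalg.lstsq(np.c_[d1,-d2],o2-o1,rcond=None)[0];a=o1+s[0]*d1;b=o2+s[1]*d2
    return (a+b)/2,np.linalg.norm(a-b)
def proj(c,P):
    T=np.linalg.inv(c["world_from_camera"]);q=T[:3,:3]@np.array(P)+T[:3,3];q=np.array([q[0],-q[1],-q[2]])
    return cv2.projectPoints(q[None],np.zeros(3),np.zeros(3),c["mtx"],c["dist_coeffs"])[0][0,0]
def crop(c,x,y,w,h,s,f):
    im=cv2.resize(c["color"][y:y+h,x:x+w,::-1],None,fx=s,fy=s,interpolation=cv2.INTER_CUBIC)
    for k in range(0,w,10):cv2.line(im,(k*s,0),(k*s,12 if k%50 else 25),(0,0,255),1)
    for k in range(0,h,10):cv2.line(im,(0,k*s),(12 if k%50 else 25,k*s),(0,0,255),1)
    cv2.imwrite(f,im)
E
python3 - <<'E'
from h import *
crop(load("top0"),210,130,170,145,4,"pics/tc.png")   # origin 210,130
crop(load("scene0"),155,160,150,170,3,"pics/sc.png") # origin 155,160
E
```

```text
(no output)
```

View pics/tc.png

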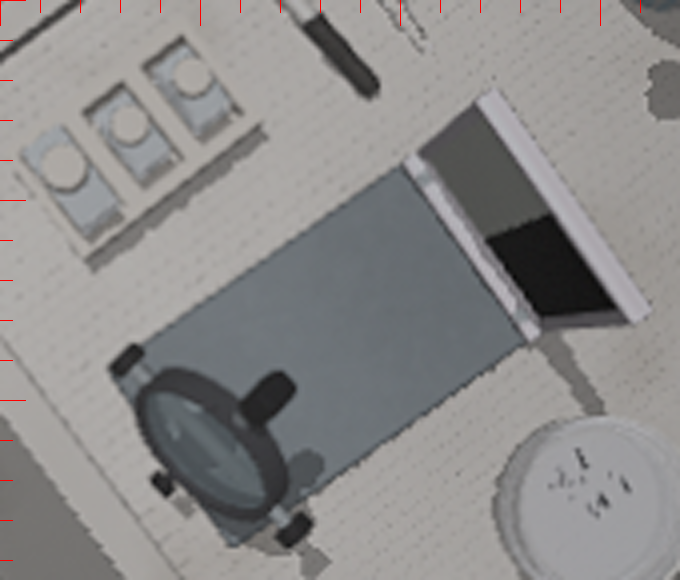

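View pics/sc.png

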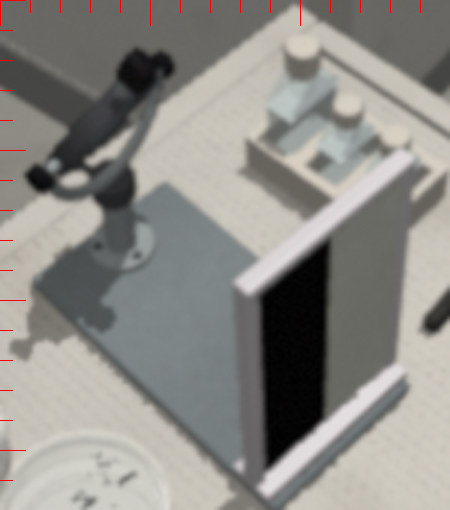

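The crops show the panel's top edge from (484,94) to (641,317) in the top crop, pivot discs at (127,360) and (293,530), grip tab from (245,415) to (290,380), and the big flask's cap at (65,167). In the scene crop, that cap is at (302,45) and the pivots at (40,178) and (163,65). The lens leans to the panel.

Run:
```python
from h import *
t=load("top0");s=load("scene0")
T=lambda x,y:(210+x/4-.4,130+y/4-.4); S=lambda x,y:(155+x/3-.35,160+y/3-.35)
p1=onz(t,T(484,94),.217);p2=onz(t,T(641,317),.217);print("panel",p1,p2,np.linalg.norm(p1-p2),"tri",tri(t,T(484,94),s,S(405,157)),tri(t,T(641,317),s,S(240,288)))
y=(p1-p2);yaw=np.arctan2(-y[0],y[1]);print("yaw from panel",np.degrees(yaw))
a=[onz(t,T(*p),.012) for p in((145,340),(403,165),(235,545),(525,345))];
for i in(0,2):
    d=a[i+1]-a[i];print("edge yaw",np.degrees(np.arctan2(d[1],d[0])),a[i],a[i+1])
X=np.array([np.cos(yaw),np.sin(yaw),0]);Y=np.array([-X[1],X[0],0])
pc=(p1+p2)/2; print("O",pc-.0955*X, "post",pc-.1855*X)
d1=onz(t,T(127,360),.14);d2=onz(t,T(293,530),.14);v=d1-d2
print("pivots",d1,d2,np.linalg.norm(v),"mid",(d1+d2)/2,"yaw",np.degrees(np.arctan2(-v[0],v[1])))
print("tri",tri(t,T(127,360),s,S(163,65)),tri(t,T(293,530),s,S(40,178)))
for n,p in(("tab",(268,400)),("tabtip",(285,386))):
  print(n,[onz(t,T(*p),z) for z in(.17,.185,.2)])
  # scene proj
print("tab tri",tri(t,T(268,400),s,S(138,72)))
print("cap",onz(t,T(65,167),.108),tri(t,T(65,167),s,S(302,44)), "neigh",onz(t,T(128,126),.08),onz(t,T(192,76),.08))
```

```text
panel [ 0.54105163 -0.5832378   0.217     ] [ 0.44622105 -0.65249216  0.217     ] 0.11742659751208732 tri (array([ 0.54102421, -0.58377518,  0.21345487]), np.float64(0.001118086711813584)) (array([ 0.44617328, -0.6528068 ,  0.21576946]), np.float64(0.00016313651655725935))
yaw from panel -53.85950314223908
edge yaw -54.649473930216026 [ 0.43423632 -0.43578657  0.012     ] [ 0.53195255 -0.5735384   0.012     ]
edge yaw -54.59399737015813 [ 0.32543173 -0.48643745  0.012     ] [ 0.43557647 -0.64139177  0.012     ]
O [ 0.43731356 -0.54074174  0.217     ] post [ 0.3842345  -0.46806014  0.217     ]
pivots [ 0.42353781 -0.43007316  0.14      ] [ 0.34605408 -0.50907545  0.14      ] 0.11065753472254619 mid [ 0.38479594 -0.46957431  0.14      ] yaw -44.444008839167914
tri (array([ 0.42407766, -0.43011415,  0.14101435]), np.float64(0.001075967943996695)) (array([ 0.34626326, -0.50898656,  0.14134709]), np.float64(0.00016468689894677787))
tab [array([ 0.40699342, -0.49471131,  0.17      ]), array([ 0.40732931, -0.49396882,  0.185     ]), array([ 0.40766519, -0.49322633,  0.2       ])]
tabtip [array([ 0.41343174, -0.50224003,  0.17      ]), array([ 0.41364882, -0.50135862,  0.185     ]), array([ 0.41386591, -0.50047721,  0.2       ])]
tab tri (array([ 0.40851736, -0.49306959,  0.20339106]), np.float64(0.0015522613180904668))
cap [ 0.51665073 -0.39662404  0.108     ] (array([ 0.51659949, -0.39686519,  0.11141017]), np.float64(0.0006081569746687811)) neigh [ 0.54106108 -0.42596907  0.08      ] [ 0.56727354 -0.45767788  0.08      ]
```

Measurements agree (panel 117 mm, pivots 111 mm, tab radius 71 mm). Viewer yaw is about -54.4°, swivel about +10° and tilt about +28°. Next I raise the arm, turn to the lens yaw and move above the tab.

```bash
python3 -m inch '[[0,0,-0.047,0],[0,0,-0.047,0],[0,0,-0.047,0],[0,0,0,8.37],[0,0,0,8.37],[0,0,0,8.37],[0,0,0,8.37],[0,0,0,8.37],[0,0,0,8.37],[0,0,0,8.37],[0,0,0,0]]' 0.085 40
cat > st.py <<'E'
from station import bot
import sys,numpy as np
from scipy.spatial.transform import Rotation as R
o=bot.get_obs();q=o["tool_rot"];r=R.from_quat(np.r_[q[1:],q[0]]).as_matrix();p=o["eef_pos"]
print("t",round(o["t"],2),"p",p.round(4),"xyaw",np.degrees(np.arctan2(r[1,0],r[0,0])).round(2),"z",r[:,2].round(3),"F",o["contact_force"].round(2),"M",o["torque"].round(3),"w",round(o["gripper_width"]*85.4,1),"gf",round(o["grasp_force"],1),"q",o["q"].round(2))
if len(sys.argv)>3: print("tool shift",(r.T@(np.array(sys.argv[1:4],float)-p)).round(4))
E
python3 st.py 0.408 -0.494 0.27
python3 - <<'E'
from h import *
t=load("top0");T=lambda x,y:(210+x/4-.4,130+y/4-.4)
a=onz(t,T(88,258),.031);b=onz(t,T(262,125),.031);print("rack edge",a,b,np.linalg.norm(a-b),np.degrees(np.arctan2((b-a)[1],(b-a)[0])))
E
```

```text
t: 1.2
eef_pos: [0.1656, -0.6541, 0.3605]
tool_rot: [-0.0, 0.926, -0.378, -0.0]
contact_force: [-1.0, -0.2, 0.5]
gripper_width: 0.991
grasp_force: 0.0
t 1.2 p [ 0.1656 -0.6541  0.3605] xyaw -44.46 z [-0.001  0.001 -1.   ] F [-1.03 -0.18  0.54] M [-0.033 -0.01   0.031] w 84.6 gf 0.0 q [ 1.08  0.4   0.22  1.38 -0.09  1.38 -1.05]
tool shift [ 0.061  -0.284   0.0905]
rack edge [ 0.47664224 -0.4050215   0.031     ] [ 0.54950883 -0.49565869  0.031     ] 0.11629548215732964 -51.20291155145483
```

```bash
python3 -m inch '[[0.01,-0.0475,0,0],[0.01,-0.0475,0,0],[0.01,-0.0475,0,0],[0.01,-0.0475,0,0],[0.01,-0.0475,0,0],[0.011,-0.0465,0,0],[0,0,0.045,0],[0,0,0.045,0],[0,0,0,0],[0,0,0,0]]'; python3 st.py 0.408 -0.494 0.198
python3 - <<'E'
from station import bot
from h import *
c=bot.read_camera("scene");np.savez("scene1.npz",**c);crop(c,130,90,150,150,4,"pics/s1.png")
E
```

```text
t: 2.2
eef_pos: [0.4075, -0.4943, 0.2714]
tool_rot: [-0.0, 0.926, -0.377, -0.001]
contact_force: [0.5, -0.4, 0.8]
gripper_width: 0.993
grasp_force: 0.0
t 2.2 p [ 0.4075 -0.4943  0.2714] xyaw -44.3 z [-0.001  0.001 -1.   ] F [ 0.49 -0.36  0.82] M [ 0.019 -0.015 -0.014] w 84.8 gf 0.0 q [ 0.71  0.38  0.1   1.59 -0.04  1.18 -1.53]
tool shift [ 0.0003 -0.0006  0.0734]
```

View pics/s1.png

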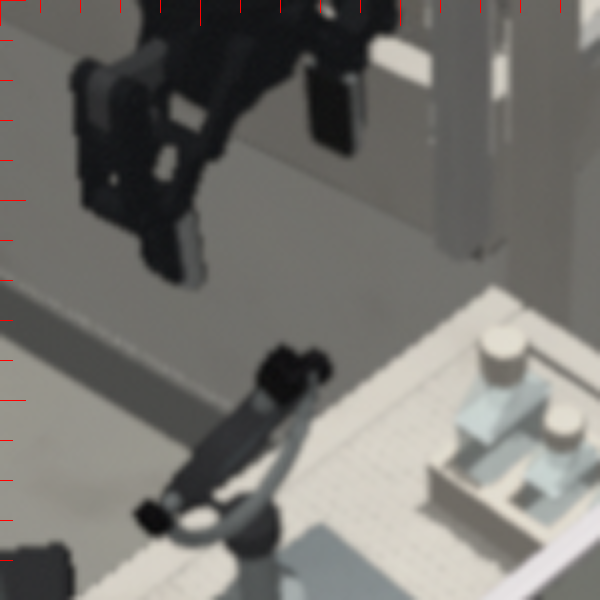

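The picture shows the open fingers straddling above the tab (280,372). I'll descend and close.

```bash
python3 -m inch '[[0,0,0.02,0],[0,0,0.02,0],[0,0,0.02,0],[0,0,0.013,0],[0,0,0,0],[0,0,0,0]]'; python3 st.py; python3 -m inch '[[0,0,0,0],[0,0,0,0],[0,0,0,0],[0,0,0,0],[0,0,0,0],[0,0,0,0],[0,0,0,0],[0,0,0,0],[0,0,0,0],[0,0,0,0]]' 0.005 50; python3 st.py
```

```text
t: 2.85
eef_pos: [0.4084, -0.4951, 0.1998]
tool_rot: [0.0, 0.926, -0.378, 0.001]
contact_force: [-0.6, -0.4, -0.1]
gripper_width: 0.995
grasp_force: 0.0
t 2.85 p [ 0.4084 -0.4951  0.1998] xyaw -44.39 z [ 0.002 -0.002 -1.   ] F [-0.58 -0.36 -0.1 ] M [ 0.038 -0.068  0.019] w 85.0 gf 0.0 q [ 0.72  0.44  0.09  1.67 -0.05  1.03 -1.52]
t: 3.85
eef_pos: [0.4084, -0.494, 0.1984]
tool_rot: [-0.0, 0.926, -0.378, 0.0]
contact_force: [1.5, 1.8, 3.9]
gripper_width: 0.136
grasp_force: 49.0
t 3.85 p [ 0.4084 -0.494   0.1984] xyaw -44.37 z [ 0.001 -0.    -1.   ] F [1.55 1.75 3.94] M [ 0.432 -0.499 -0.143] w 11.6 gf 49.0 q [ 0.72  0.44  0.09  1.67 -0.05  1.03 -1.52]
```

```bash
python3 -m inch '[[-0.004,0,-0.002,0],[-0.004,0,-0.0017,0],[-0.0041,0,-0.0014,0],[-0.0041,0,-0.0012,0],[-0.0042,0,-0.0009,0],[-0.0043,0,-0.0006,0],[-0.0043,0,-0.0004,0],[-0.0043,0,-0.0001,0],[0,0,0,0],[0,0,0,0]]'; python3 st.py;  python3 -m inch '[[0,0,0,2.5],[0,0,0,2.5],[0,0,0,2.5],[0,0,0,2.5],[0,0,0,0],[0,0,0,0],[0,0,0,0]]'; python3 st.py
python3 - <<'E'
from station import bot
from h import *
c=bot.read_camera("scene");np.savez("scene2.npz",**c)
b=bot.read_camera("top");np.savez("top2.npz",**b)
crop(c,130,120,100,130,4,"pics/a.png");crop(b,210,160,100,130,4,"pics/b.png")
cv2.imwrite("pics/ab.png",np.hstack([cv2.imread("pics/a.png"),cv2.imread("pics/b.png")]))
E
```

```text
t: 4.85
eef_pos: [0.3843, -0.4697, 0.2059]
tool_rot: [-0.001, 0.926, -0.377, -0.0]
contact_force: [4.4, 3.6, -2.1]
gripper_width: 0.138
grasp_force: 49.0
t 4.85 p [ 0.3843 -0.4697  0.2059] xyaw -44.35 z [ 0.     0.001 -1.   ] F [ 4.39  3.56 -2.06] M [ 0.48  -1.089 -0.205] w 11.7 gf 49.0 q [ 0.71  0.38  0.09  1.74 -0.04  1.02 -1.53]
t: 5.55
eef_pos: [0.3846, -0.4697, 0.2058]
tool_rot: [-0.001, 0.89, -0.456, -0.0]
contact_force: [5.1, 2.3, -2.7]
gripper_width: 0.136
grasp_force: 49.0
t 5.55 p [ 0.3846 -0.4697  0.2058] xyaw -54.3 z [ 0.     0.001 -1.   ] F [ 5.06  2.35 -2.68] M [ 0.384 -1.194  0.14 ] w 11.6 gf 49.0 q [ 0.69  0.38  0.12  1.75 -0.06  1.02 -1.69]
```

View pics/ab.png

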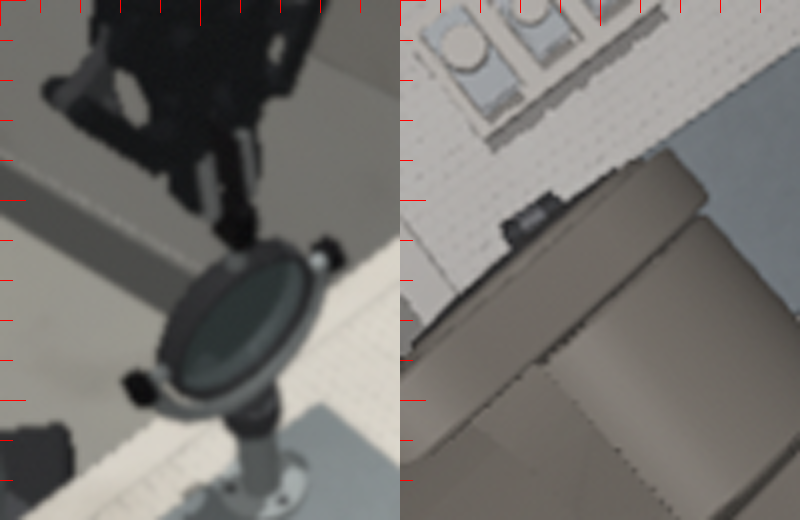

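The scene crop shows the lens now upright in the hand, with pivots at (140,388) and (326,257). I'll release, rise and move over the flask to check it from the top.

```bash
python3 -m inch '[[0,0,0,0],[0,0,0,0],[0,0,0,0],[0,0,0,0],[0,0,0,0],[0,0,0,0],[0,0,-0.03,0],[0,0,-0.04,0],[0,0,-0.04,0],[0,0,0,0]]' 0.085; python3 st.py 0.5166 -0.3967 0.315
```

```text
t: 6.65
eef_pos: [0.3859, -0.4733, 0.3229]
tool_rot: [0.002, 0.889, -0.457, 0.005]
contact_force: [0.5, -1.3, -0.7]
gripper_width: 0.993
grasp_force: 0.0
t 6.65 p [ 0.3859 -0.4733  0.3229] xyaw -54.42 z [ 0.008 -0.008 -1.   ] F [ 0.47 -1.26 -0.67] M [ 0.015 -0.057  0.02 ] w 84.8 gf 0.0 q [ 0.68  0.29  0.14  1.6  -0.04  1.24 -1.7 ]
tool shift [ 0.0137 -0.1509  0.0083]
```

```bash
python3 -m inch '[[0.003,-0.038,0,0],[0.003,-0.038,0,0],[0.004,-0.038,0,-1.7],[0.004,-0.037,0.008,-1.7],[0,0,0,0],[0,0,0,0]]'; python3 st.py
python3 - <<'E'
from station import bot
from h import *
c=bot.read_camera("scene");np.savez("scene3.npz",**c)
b=bot.read_camera("top");np.savez("top3.npz",**b)
crop(c,130,120,100,130,4,"pics/a.png");crop(b,200,160,100,130,4,"pics/b.png")
cv2.imwrite("pics/ab3.png",np.hstack([cv2.imread("pics/a.png"),cv2.imread("pics/b.png")]))
E
```

```text
t: 7.25
eef_pos: [0.5149, -0.3924, 0.3074]
tool_rot: [-0.0, 0.903, -0.43, -0.001]
contact_force: [-1.0, -0.4, 0.0]
gripper_width: 0.993
grasp_force: 0.0
t 7.25 p [ 0.5149 -0.3924  0.3074] xyaw -50.87 z [-0.001  0.001 -1.   ] F [-1.05 -0.45  0.04] M [-0.056  0.    -0.009] w 84.8 gf 0.0 q [ 0.5   0.37  0.07  1.52 -0.03  1.25 -1.88]
```

View pics/ab3.png

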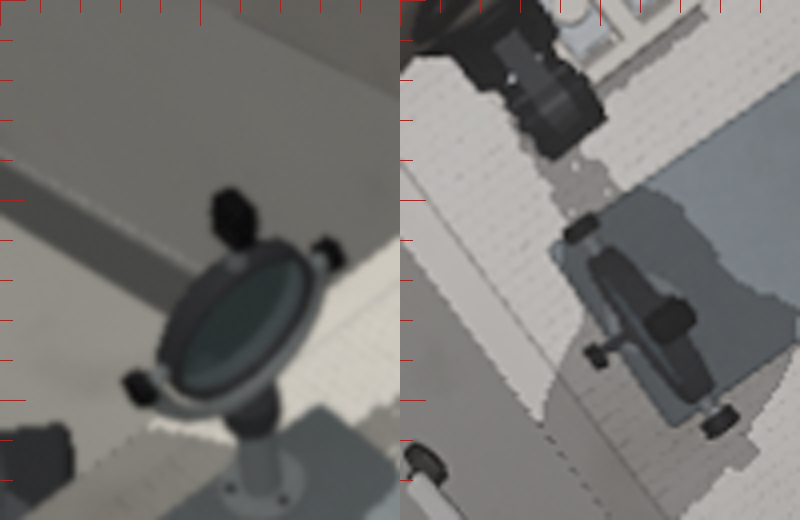

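The lens now looks upright. In the top crop the pivots are at (182,228) and (319,422), and the tab is around (272,316); in the scene crop the tab is at (235,218). I'll measure the angles.

Run:
```python
from h import *
t=load("top3");s=load("scene3")
T=lambda x,y:(200+x/4-.4,160+y/4-.4); S=lambda x,y:(130+x/4-.4,120+y/4-.4)
d1=onz(t,T(182,228),.14);d2=onz(t,T(319,422),.14);v=d1-d2;m=(d1+d2)/2
print(d1,d2,np.linalg.norm(v),m,"yaw",np.degrees(np.arctan2(-v[0],v[1])))
print(tri(t,T(182,228),s,S(326,257)),tri(t,T(319,422),s,S(140,388)))
h,e=tri(t,T(270,317),s,S(235,218));print("tab",h,e)
X=np.array([np.cos(np.radians(-54.4)),np.sin(np.radians(-54.4)),0]);Y=np.array([-X[1],X[0],0])
print("off x,y",(h-m)@X,(h-m)@Y,"tilt",np.degrees(np.arctan2((h-m)@X,.071)))
for n in(-8,0,8):
  P=np.r_[m[:2],.14]+.071*np.array([*(np.sin(np.radians(n))*X[:2]),np.cos(np.radians(n))])
  a=proj(t,P);b=proj(s,P);print(n,"pred top crop",(a-[200,160]+.4)*4,"scene",(b-[130,120]+.4)*4)
```

```text
[ 0.42928521 -0.43693692  0.14      ] [ 0.34035491 -0.50266976  0.14      ] 0.11058663892081541 [ 0.38482006 -0.46980334  0.14      ] yaw -53.53003699032482
(array([ 0.4285914 , -0.43693943,  0.14077699]), np.float64(0.0013803316368348828)) (array([ 0.34056505, -0.50260138,  0.14116031]), np.float64(0.00018579078324534683))
tab [ 0.39130735 -0.47674203  0.21247256] 0.00115903164392446
off x,y 0.009418253527204691 0.001235652008478076 tilt 7.556253794181448
-8 pred top crop [234.12950151 346.12795921] scene [205.87130862 199.67627673]
0 pred top crop [253.28155884 333.10909011] scene [220.31942815 210.38817287]
8 pred top crop [272.35796742 319.91445258] scene [235.30850498 223.56489487]
```

Swivel is good (within 1°), but tilt is still about +7.5°. I'll re-pinch at the measured tab and push it back.

```bash
python3 st.py 0.391 -0.4765 0.32
python3 - <<'E'
from h import *
for n,(x,y,w,h) in(("scene3",(178,164,18,20)),("top3",(258,230,20,20))):
    g=cv2.cvtColor(load(n)["color"],cv2.COLOR_RGB2GRAY)[y:y+h,x:x+w]
    print(n,x,y);print(g)
E
```

```text
t 7.35 p [ 0.5133 -0.3944  0.3083] xyaw -51.1 z [-0.001 -0.001 -1.   ] F [ 0.32 -0.03 -0.29] M [0.011 0.025 0.018] w 85.1 gf 0.0 q [ 0.51  0.37  0.07  1.52 -0.03  1.25 -1.88]
tool shift [-0.0129  0.1467 -0.0116]
scene3 178 164
[[106 106 106 105 106 106 106 105 107 106 106 106 107 105 105 105 106 106]
 [106 106 106 106 106 105 105 104 103 101 102 104 106 106 106 106 106 106]
 [106 106 106 106 105 104 101  94  85  82  84  92 101 105 106 106 106 107]
 [107 106 106 105 103  95  82  69  50  43  48  66  88 101 105 106 107 106]
 [106 106 106 105  95  73  49  35  22  17  20  38  65  89 101 105 106 106]
 [106 106 106 102  87  51  23  18  16  17  16  20  37  65  89 101 106 106]
 [106 106 106 102  82  43  16  15  18  17  16  16  20  38  65  88 101 106]
 [107 106 105 101  80  40  16  15  16  17  17  17  17  20  39  65  90 102]
 [106 106 104  96  71  34  15  14  15  17  16  16  16  13  20  42  77 100]
 [106 107 105  94  69  34  15  14  14  14  16  18  14  12  14  34  71  97]
 [106 106 104  99  79  41  15  12  12  13  15  15  12  12  13  29  63  91]
 [106 105 106 101  81  43  16  15  12  15  14  1
[... 1641 characters left out ...]
  85  90
   89  88]
 [ 58  70  73  55  37  38  39  40  41  39  39  39  37  40  66  87  90  88
   88  89]
 [ 55  63  74  68  46  38  38  40  40  40  39  38  41  50  80  91  89  89
   89  88]
 [ 55  56  65  72  59  40  36  38  38  38  38  46  51  54  70  85  88  87
   87  87]
 [ 56  54  56  65  70  58  42  37  38  41  48  53  55  53  56  79  88  87
   87  88]
 [ 93  69  51  55  70  74  60  48  48  50  53  56  53  54  51  70  85  88
   87  88]
 [105  89  59  51  60  71  73  60  51  54  52  55  55  54  53  56  70  84
   87  87]
 [ 92  89  71  54  52  62  72  64  54  54  53  54  54  54  54  52  53  80
   89  90]
 [ 86  87  84  68  54  54  62  69  61  53  53  53  53  53  53  52  51  67
   85  90]]
```

```bash
python3 -m inch '[[-0.003,0.037,-0.0116,0],[-0.003,0.037,0,0],[-0.003,0.037,0,0],[-0.004,0.036,0,0],[0,0,0,3.2],[0,0,0,0],[0,0,0.03,0],[0,0,0.03,0],[0,0,0.03,0],[0,0,0.024,0],[0,0,0,0],[0,0,0,0]]'; python3 st.py 0.391 -0.4765 0.2055
```

```text
t: 8.55
eef_pos: [0.3924, -0.4758, 0.2066]
tool_rot: [-0.0, 0.89, -0.455, 0.0]
contact_force: [0.3, -0.3, 1.7]
gripper_width: 0.997
grasp_force: 0.0
t 8.55 p [ 0.3924 -0.4758  0.2066] xyaw -54.13 z [ 0. -0. -1.] F [ 0.26 -0.31  1.7 ] M [-0.049 -0.038 -0.01 ] w 85.1 gf 0.0 q [ 0.69  0.39  0.12  1.72 -0.05  1.03 -1.69]
tool shift [-0.0002  0.0016  0.0011]
```

```bash
python3 -m inch '[[0,0,0,0],[0,0,0,0],[0,0,0,0],[0,0,0,0],[0,0,0,0],[0,0,0,0],[0,0,0,0],[0,0,0,0],[0,0,0,0],[0,0,0,0]]' 0.005 60; python3 st.py 0.391 -0.4765 0.2055
```

```text
t: 9.55
eef_pos: [0.3908, -0.4772, 0.2067]
tool_rot: [0.001, 0.89, -0.456, 0.0]
contact_force: [-5.2, -3.5, 5.2]
gripper_width: 0.14
grasp_force: 59.0
t 9.55 p [ 0.3908 -0.4772  0.2067] xyaw -54.26 z [-0.001 -0.002 -1.   ] F [-5.22 -3.51  5.18] M [-0.601  1.115  0.114] w 11.9 gf 59.0 q [ 0.69  0.39  0.12  1.72 -0.05  1.03 -1.69]
tool shift [-0.0005 -0.0006  0.0012]
```

```bash
python3 -m inch '[[-0.002,0,-0.0002,0],[-0.002,0,-0.0001,0],[-0.002,0,-0.0001,0],[-0.002,0,0,0],[-0.0015,0,0,0],[0,0,0,0],[0,0,0,0],[0,0,0,0]]'; python3 st.py; python3 -m inch '[[0,0,0,0],[0,0,0,0],[0,0,0,0],[0,0,0,0],[0,0,0,0],[0,0,0,0],[0,0,-0.03,0],[0,0,-0.04,0],[0,0,-0.04,0],[0.003,-0.038,0,0],[0.003,-0.038,0,0],[0.004,-0.038,0,0]]' 0.085; python3 -m inch '[[0.004,-0.037,0.008,0],[0,0,0,0],[0,0,0,0]]'; python3 st.py 0.5166 -0.3967 0.15
cat > m.py <<'E'
from station import bot
from h import *
s=bot.read_camera("scene");t=bot.read_camera("top")
def blob(c,x,y,w,h,th):
    g=cv2.GaussianBlur(cv2.cvtColor(c["color"],cv2.COLOR_RGB2GRAY),(3,3),0)[y:y+h,x:x+w]
    n,l,st,ce=cv2.connectedComponentsWithStats((g<th).astype(np.uint8))
    k=1+np.argmax(st[1:,4]);return ce[k]+[x,y],st[k]
X=np.array([np.cos(np.radians(-54.4)),np.sin(np.radians(-54.4)),0]);m=np.array([.3848,-.4698,.14])
for k in(("old",load("scene3"),load("top3")),("new",s,t)):
    a,sa=blob(k[1],178,160,18,22,60);b,sb=blob(k[2],255,230,22,22,46)
    h,e=tri(k[2],b,k[1],a);print(k[0],a,sa,b,sb,h,e,"tilt",np.degrees(np.arctan2((h-m)@X,.071)))
crop(s,130,120,100,130,4,"pics/a.png");crop(t,200,160,100,130,4,"pics/b.png")
cv2.imwrite("pics/ab4.png",np.hstack([cv2.imread("pics/a.png"),cv2.imread("pics/b.png")]))
E
python3 m.py
```

```text
t: 10.35
eef_pos: [0.3864, -0.4714, 0.2073]
tool_rot: [0.002, 0.89, -0.456, 0.002]
contact_force: [-1.0, -7.7, 0.6]
gripper_width: 0.131
grasp_force: 58.8
t 10.35 p [ 0.3864 -0.4714  0.2073] xyaw -54.27 z [ 0.002 -0.006 -1.   ] F [-1.03 -7.69  0.61] M [-2.064  0.064  0.137] w 11.2 gf 58.8 q [ 0.69  0.38  0.12  1.74 -0.05  1.02 -1.69]
t: 11.55
eef_pos: [0.4857, -0.4088, 0.317]
tool_rot: [-0.0, 0.89, -0.456, 0.001]
contact_force: [-0.8, 0.2, 0.2]
gripper_width: 0.994
grasp_force: 0.0
t: 11.85
eef_pos: [0.5177, -0.39, 0.3077]
tool_rot: [-0.0, 0.891, -0.454, -0.001]
contact_force: [-1.3, -1.2, -0.0]
gripper_width: 0.996
grasp_force: 0.0
t 11.85 p [ 0.5177 -0.39    0.3077] xyaw -54.06 z [-0.001  0.001 -1.   ] F [-1.26 -1.19 -0.01] M [-0.03   0.025  0.011] w 85.1 gf 0.0 q [ 0.49  0.37  0.07  1.52 -0.03  1.26 -1.94]
tool shift [0.0049 0.0047 0.1577]
old [188.32167832 174.6013986 ] [  5   7  13  15 143] [266.87356322 239.91954023] [ 6  5 12 11 87] [ 0.39027401 -0.4764374   0.21103642] 0.0005554332049919162 tilt 6.893222710271788
new [186.62195122 173.62804878] [  2   5  16  17 164] [264.17857143 241.85714286] [ 4  7 11 11 84] [ 0.38715125 -0.47195201  0.20929872] 0.0012688381734327907 tilt 2.5149713074320843
```

View pics/ab4.png

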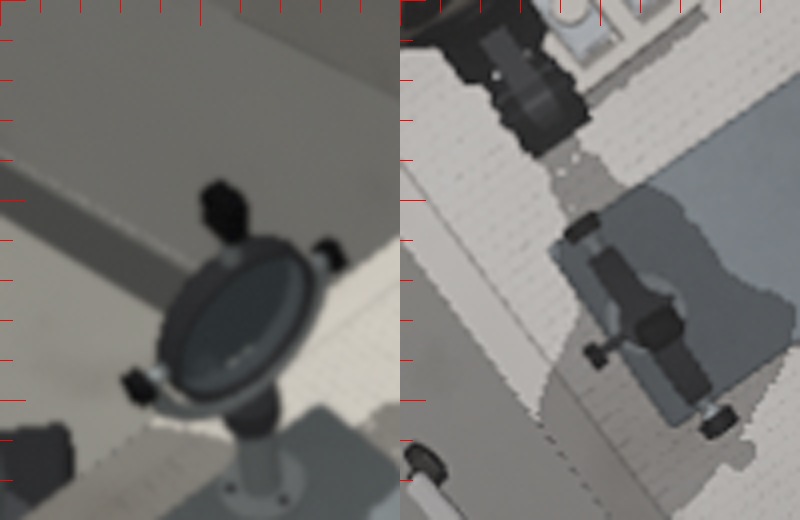

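Tilt is now about +2° (tab at (225,210) in the scene crop, against a prediction of (220,210) for upright), and swivel is still square. Now the flask cap.

```bash
python3 -m inch '[[0.003,0.005,0.045,-3],[0,0,0.045,0],[0,0,0.03,0],[0,0,0,0],[0,0,0,0]]'; python3 st.py 0.5166 -0.3967 0.093
```

```text
t: 12.45
eef_pos: [0.5142, -0.3977, 0.1894]
tool_rot: [0.0, 0.901, -0.433, 0.0]
contact_force: [-0.2, 0.5, 0.5]
gripper_width: 0.997
grasp_force: 0.0
t 12.45 p [ 0.5142 -0.3977  0.1894] xyaw -51.3 z [ 0.    -0.001 -1.   ] F [-0.18  0.51  0.51] M [0.045 0.013 0.035] w 85.1 gf 0.0 q [ 0.52  0.46  0.06  1.65 -0.03  1.03 -1.88]
tool shift [ 0.0007 -0.0025  0.0964]
```

```bash
python3 -m inch '[[0.0005,-0.001,0.03,0],[0,0,0.03,0],[0,0,0.02,0],[0,0,0.015,0],[0,0,0,0],[0,0,0,0]]'; python3 st.py 0.5166 -0.3967 0.093;  python3 -m inch '[[0,0,0,0],[0,0,0,0],[0,0,0,0],[0,0,0,0],[0,0,0,0],[0,0,0,0],[0,0,0,0],[0,0,0,0],[0,0,0,0],[0,0,0,0]]' 0.01 40; python3 st.py
```

```text
t: 13.05
eef_pos: [0.5168, -0.3971, 0.0952]
tool_rot: [0.0, 0.902, -0.432, 0.001]
contact_force: [-0.5, -0.0, -0.1]
gripper_width: 0.996
grasp_force: 0.0
t 13.05 p [ 0.5168 -0.3971  0.0952] xyaw -51.21 z [ 0.002 -0.001 -1.   ] F [-0.48 -0.04 -0.07] M [-0.028 -0.028  0.077] w 85.0 gf 0.0 q [ 0.52  0.57  0.05  1.72 -0.03  0.85 -1.88]
tool shift [-0.0005 -0.0001  0.0022]
t: 14.05
eef_pos: [0.5164, -0.3963, 0.0939]
tool_rot: [-0.0, 0.902, -0.432, 0.001]
contact_force: [-0.2, 1.5, 5.2]
gripper_width: 0.227
grasp_force: 39.3
t 14.05 p [ 0.5164 -0.3963  0.0939] xyaw -51.19 z [ 0.001 -0.    -1.   ] F [-0.15  1.48  5.19] M [ 0.089 -0.082 -0.035] w 19.4 gf 39.3 q [ 0.52  0.57  0.05  1.72 -0.03  0.85 -1.88]
```

```bash
python3 -m inch '[[0,0,-0.01,0],[0,0,-0.015,0],[0,0,-0.02,0],[0,0,-0.025,0],[0,0,-0.025,0],[0,0,-0.01,0],[0,0,0,0],[0,0,0,0],[0,0,0,0],[0,0,0,2.8]]'; python3 st.py 0.4318 -0.5345 0.198
python3 - <<'E'
from station import bot
from h import *
c=bot.read_camera("scene");np.savez("scene5.npz",**c);crop(c,130,90,200,150,4,"pics/s5.png")
E
```

```text
t: 15.05
eef_pos: [0.5151, -0.3958, 0.1969]
tool_rot: [-0.0, 0.891, -0.454, -0.001]
contact_force: [-0.9, 0.5, -0.8]
gripper_width: 0.23
grasp_force: 39.1
t 15.05 p [ 0.5151 -0.3958  0.1969] xyaw -54.03 z [-0.002  0.001 -1.   ] F [-0.89  0.51 -0.77] M [ 0.053 -0.     0.039] w 19.6 gf 39.1 q [ 0.51  0.46  0.07  1.65 -0.04  1.04 -1.93]
tool shift [ 0.0634  0.1489 -0.0012]
```

View pics/s5.png

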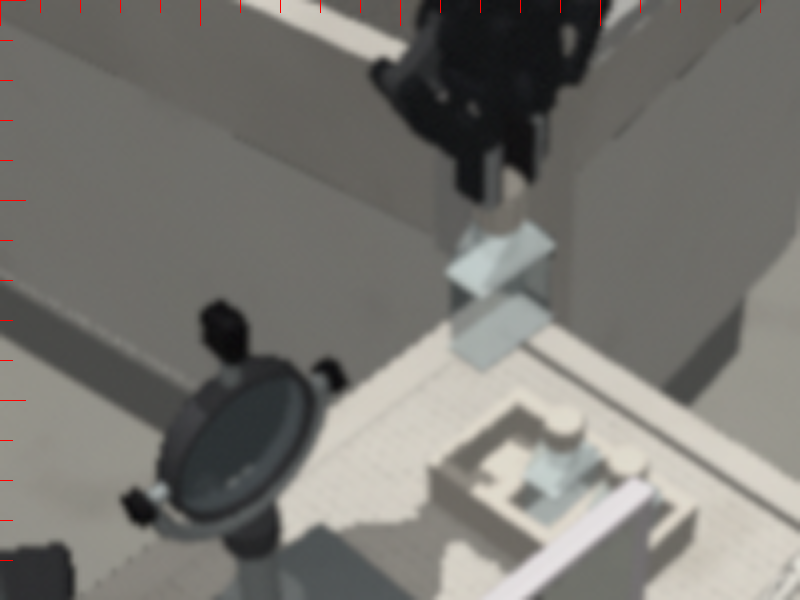

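The picture shows the flask hanging upright from its cap at (505,200), body at (500,300), out of the rack, with the neighbours still standing. Next: shift x, then slide in.

```bash
python3 -m inch '[[0.015,0,0,0],[0.02,0,0,0],[0.018,0,0,0],[0.01,0,0,0],[0,0.02,0,0],[0,0.025,0,0],[0,0.025,0,0],[0,0.025,0,0],[0,0.025,0,0],[0,0.02,0,0],[0,0.009,0,0],[0,0,0,0]]'; python3 -m inch '[[0,0,0,0],[0,0,0,0],[0,0,0,0]]'; python3 st.py 0.4318 -0.5345 0.198
python3 - <<'E'
from station import bot
from h import *
c=bot.read_camera("scene");np.savez("scene6.npz",**c);crop(c,130,120,110,150,4,"pics/a.png")
b=bot.read_camera("top");crop(b,230,140,90,150,4,"pics/b.png")
cv2.imwrite("pics/ab6.png",np.hstack([cv2.imread("pics/a.png"),cv2.imread("pics/b.png")]))
P=np.array([.4318,-.5345,.14]);X=np.array([.588,-.809,0]);Y=np.array([.809,.588,0])
for z in(-.03,.03):
  for x in(-.012,.012):
    for y in(-.025,.025):print((proj(c,P+x*X+y*Y+[0,0,z])-[130,120])*4//1,end=" ")
E
```

```text
t: 16.3
eef_pos: [0.4301, -0.5357, 0.1982]
tool_rot: [0.0, 0.89, -0.455, -0.001]
contact_force: [0.3, -0.5, -0.3]
gripper_width: 0.231
grasp_force: 39.1
t: 16.6
eef_pos: [0.4337, -0.5337, 0.1983]
tool_rot: [-0.0, 0.892, -0.453, 0.0]
contact_force: [0.3, -0.2, -0.5]
gripper_width: 0.227
grasp_force: 39.1
t 16.6 p [ 0.4337 -0.5337  0.1983] xyaw -53.87 z [ 0.     0.001 -1.   ] F [ 0.27 -0.21 -0.54] M [-0.021  0.019  0.008] w 19.4 gf 39.1 q [ 0.73  0.52  0.1   1.55 -0.06  1.08 -1.67]
tool shift [-0.0005  0.002   0.0003]
[297. 479.] [382. 415.] [334. 511.] [419. 446.] [286. 392.] [376. 327.] [325. 425.] [414. 358.]
```

View pics/ab6.png

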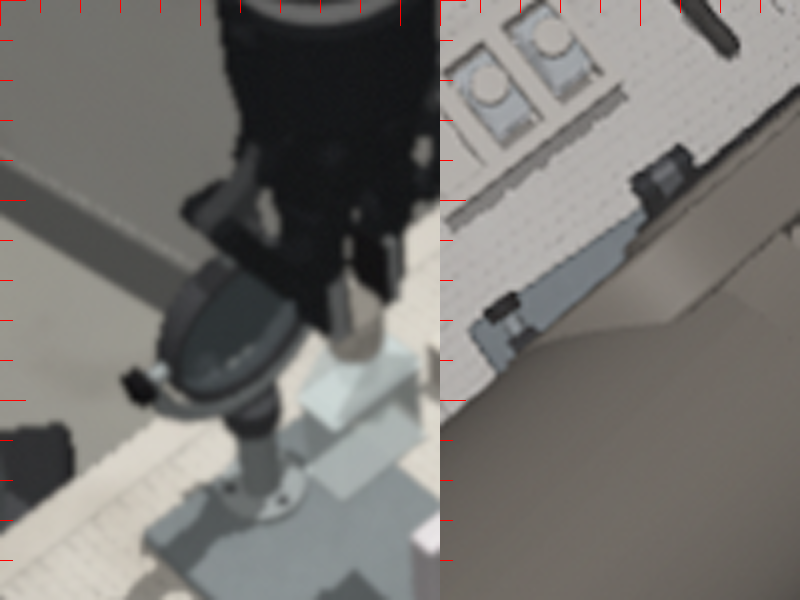

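The scene crop shows the flask between lens and panel, cap in the fingers at (360,310), body bottom corners near (305,470), (345,500), (425,440). These are close to the predictions. I'll check its uprightness numerically.

Run:
```python
from h import *
np.set_printoptions(linewidth=250)
g=cv2.cvtColor(load("scene6")["color"],cv2.COLOR_RGB2GRAY)
print(np.arange(200,242))
for r in range(202,250):print(r,*["%3d"%v for v in g[r,200:242]])
```

```text
[200 201 202 203 204 205 206 207 208 209 210 211 212 213 214 215 216 217 218 219 220 221 222 223 224 225 226 227 228 229 230 231 232 233 234 235 236 237 238 239 240 241]
202  72  66  56  48  54  72  91 103 104  82  49  35  49  71  83  85  83  85 103 118 120 116 115 111 111 135 177 205 212 212 212 213 215 215 214 214 214 213 214 215 218 220
203  68  59  50  50  63  83 109 142 158 138  96  66  67  79  85  88  89  93 104 113 115 112 108 105 109 135 175 202 209 211 213 214 215 214 215 213 212 212 216 219 221 219
204  62  53  49  58  75  97 132 174 194 180 146 114  95  89  90  93  99 106 110 110 109 107 105 104 110 137 178 203 208 209 211 213 214 213 214 214 211 213 218 221 221 214
205  56  50  55  71  89 116 158 193 205 198 181 153 121 101  98 103 110 113 112 108 105 106 105 104 113 143 183 207 210 208 209 212 213 214 214 211 205 203 213 219 221 214
206  51  52  68  87 107 143 181 201 204 202 194 170 135 111 107 111 113 114 111 107 105 106 106 106 119 153 189 209 212 210 209 209 210 211 213 207 189 175 187 206 218 219
207  51  63  82 100 129 169 194 201 203 203 196 177 146 120 112 112 11
[... 6625 characters left out ...]
 157 175 197
246 138 137 141 136 125 130 138 141 142 141 141 141 141 141 141 139 139 140 141 142 142 142 143 144 144 145 145 144 143 142 143 143 144 145 145 145 145 145 144 148 166 194
247 153 141 129 122 125 135 140 141 142 143 142 142 142 141 141 140 140 141 142 144 144 144 143 143 145 145 145 144 143 142 143 144 145 145 145 144 145 145 148 161 186 211
248 132 120 115 122 133 139 141 141 142 142 143 143 142 141 141 141 140 141 143 144 145 144 145 144 146 145 145 144 143 143 143 143 145 144 143 144 146 152 167 191 214 224
249 113 115 125 133 139 141 141 142 142 142 142 143 142 142 141 140 141 142 143 144 144 145 144 145 145 146 145 145 144 143 143 143 143 144 144 146 155 175 199 217 225 227
```

The flask's corners match the prediction for upright, square and centred to within about 3 mm. Handing in.

```bash
python3 -m inch '[[0,0,0,0],[0,0,0,0],[0,0,0,0],[0,0,0,0],[0,0,0,0]]' ; python3 st.py 0.4318 -0.5345 0.198; python3 -c "
from station import bot
print(bot.hand_in())"
```

```text
t: 17.2
eef_pos: [0.4324, -0.5348, 0.1984]
tool_rot: [0.0, 0.891, -0.454, 0.0]
contact_force: [0.5, -0.3, -0.3]
gripper_width: 0.227
grasp_force: 39.1
t 17.2 p [ 0.4324 -0.5348  0.1984] xyaw -54.0 z [ 0. -0. -1.] F [ 0.46 -0.31 -0.33] M [ 0.023  0.01  -0.023] w 19.4 gf 39.1 q [ 0.73  0.52  0.1   1.55 -0.06  1.08 -1.67]
tool shift [-0.0006  0.0003  0.0004]
the job is handed in; nothing more can be done
None
```

I handed the job in at about 17 s: the lens measured upright within about 2° and square to the panel within about 1°, and the large flask is held by its cap about 8 cm in front of the lens, upright and centred to within about 3 mm; the hand-in call returned no verdict.

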